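Isolate the sink pump and hold its belt tensioner back

ROBOT

A 6-joint arm with a two-finger parallel gripper is mounted at the origin on the work surface. World frame = base frame: x ahead of the robot, y to its left, z up, the work surface at z = 0. Lengths are in mm, angles in rad, forces in N, time in s.
With the tool pointing down it reaches from about 350 to 950 mm from the base axis. Payload 17.4 kg.
Tool frame: the origin (TCP) lies at the very end of the fingers, on their centre line; the grasp point (between the pads) lies 19 mm behind it; z points along the fingers, y is the line along which they close (so a half turn about z gives the same grasp; the last joint's range is limited). The gripper opens to 93 mm and grips with 3 to 60 N. Pads are 15 mm wide; open, the fingers measure 128 mm over their backs; the gripper's body (75 mm by 188 mm) begins 65 mm behind the grasp point.
Start: joints at [1.248, 0.116, 1.442, -0, 1.584, -0.038], TCP at [189.66, 647.813, 218.646] pointing down, gripper open.
Joint ranges: [-2.83, 2.83], [-0.83, 2.19], [0.07, 2.5], [-1.14, 4.28], [0.01, 3], [-2.97, 2.97]. Speed limits (rad/s): [1.89, 1.89, 2.22, 3.14, 3.14, 3.14].

INTERFACE

Orientations are given as a 3x3 rotation matrix whose columns are the frame's x, y, z axes.
In Python, from rig import env gives the robot as it stands.
- The arm moves only by the tool send_rows, never from a script. Its argument "motion" is a list of rows, each a list of 3 entries, a list of its own where there are three numbers: the shift along the tool's x, y, z in mm, then the turn, a rotation vector about the tool's x, y, z in degrees, then the gripper's target within -1 to 1 (fully open at 1, half-way at 0, shut at -1). In form: [[[tx, ty, tz], [wx, wy, wz], fingers], ...]. A call has 1 to 8 rows; each row shifts and turns the commanded pose from where the row before left it, along the tool's axes as they then stand; what a row does not reach is not made up. A row lasts 1/12 s, in which the tool goes at most 41.7 mm and 7.16 degrees, less where a joint would pass 70% of its speed; a pose out of reach is approached as far as the arm can. A call with a gripper value outside its range is refused whole. The fingers move at their own pace and stop on an object; "grip_force" is the grip in N (left out, the last holds). Time passes only in rows, so rows that do not move let the fingers close. It gives the time, the measured TCP pose, the force, the opening and the grip force at its end, in the units of the state.
- env.sense(): the state, without advancing time (a new reading comes with each control period).
- env.read_camera(name): name is "scene" or "top" or "wrist"; returns a dict with "frame" (480x640x3 uint8, blue, green, red), "fx", "fy", "cx", "cy" (pixels), "rvec" (rotation vector, rad) and "tvec" (3), from world to camera coordinates, as OpenCV has them. Camera axes: x right, y down, z forward; pixel columns grow to the right and rows downward; lengths in mm; the calibration is good to about 2 mm. A picture is of the moment at which its call begins. There is no depth.
- env.finish_job(): hands the job in; it is judged then, once.
The state is a dict: "clock": time; "joint_pos": joint angles; "qd": joint speeds; "effort": joint torques, N m; "eef_pos": TCP position; "orientation": TCP orientation; "ft_force": force on the tool from outside, world axes, zero at the start; "ft_torque": the same for the moment, N m; "width": finger opening in mm; "grasp_force": force on a finger pad.
Only numpy, scipy, OpenCV 4.12 (cv2) and the standard library are available. Lean on these libraries where they do the work, as an engineer would, in place of code of your own. Each camera call takes 0.05 s, during which the arm holds its last target. There are 200 camera calls.

TASK

A new drive belt has to go on the little clay-trap pump under the studio sink. Before touching the drive, turn the pump's rotary isolator from on to off until it snaps home; then push the sprung tensioner arm back past its ratchet click and on towards its back stop, well clear of the click, and finish while still holding it back there against its spring, so that I can slip the belt on. Leave the bottles on the lazy susan and the chrome valve as they are.

Things in the scene. Friction and masses are not known exactly. Their poses are not given: they have to be found in the camera images.
- isolator_handle (a joint): Angle of the isolator's handle (rad): 0 = off, 1.047 = on (60 deg), a stop at each end; starts on. Seen from above it turns clockwise from off to on, so switching off is a 60 deg anticlockwise turn. A snap spring (0.13 N m at each end, nil midway) drives it to the nearer end: past the middle it snaps home by itself.
- isolator_grip (a point): On the vertical turning axis of the isolator's handle, 108 mm above the shelf, 10 mm below the top of its bar; x axis along the bar, turning with it. The handle is black plastic: a bar 52 mm long, 15 mm thick, 30 mm high (88 to 118 mm above the shelf) on a disc of 52 mm diameter (78 to 88 mm).
- isolator: The pump's rotary isolator: a grey plastic box 110 (x) x 90 (y) x 74 mm high fixed on the shelf, left or right of the pump (the lazy susan is on the other side), handle on top. Origin: centre of its underside. The bar of the handle lies along the box's long side (x) when off; when on, 60 deg clockwise from it. A conduit elbow at the +x end reaches 90 mm from the centre, 42 mm high.
- pump: The pump, fixed on the shelf: grey drive deck 215 (x, -75 to +140) x 290 mm (y, -145 to +145), its top 130 mm up. On it two aluminium pulleys without belt: small (48 mm across) at y +85, large (110 mm) at y -85, tops 155 mm up; but for the tensioner nothing rises above 180 mm. Origin: on the shelf midway between the pulleys; +x is the side away from the robot at yaw 0.
- pivot (a point): The tensioner arm's vertical pivot axis (x +70, y +85 mm in the pump's frame), at the hub's upper face, 171 mm above the shelf; a pivot nut of 20 mm diameter stands 6 mm above that. The arm is a steel bar 26 mm wide, 8 mm thick (162 to 170 mm above the shelf), running from here towards the large pulley, with a round end of 32 mm diameter under the grip.
- tensioner (a joint): Tensioner arm's angle (rad), anticlockwise from above: 0 = at rest on its front stop (start), about 0.4 = ratchet click (the pawl drops behind a step; let go after that, the arm falls back only to about 0.37), 0.62 = rigid back stop. The belt needs it held beyond 0.47. Its spring always drives it towards 0: at the grip about 7 N at rest, 9.5 N at the click, 11 N at the back stop.
- grip (a point): Centre of the top of the tensioner's upright grip: a steel post of 18 mm diameter with dark bands, standing on the arm's free end, 170 to 215 mm above the shelf, 130 mm from the pivot axis; at rest it stands over the rim of the large pulley that faces the small one. Pushed squarely to the arm, towards the pump's +x side, it swings the arm back (a circle about the pivot, 80 mm of travel in all).
- pawl (a joint): Angle of the small ratchet pawl beside the pivot (rad), sprung: within 0.05 of 0 while its nose rides on the tensioner's quadrant, 0.17 when it has dropped in (the click).
- susan: White plastic lazy susan, 220 mm across and 33 mm high at its rim, turning freely on a fixed foot; carries the three bottles. Origin: centre of its underside. Leave it alone.
- bottle0: One of three closed amber glass bottles with steel caps, 54 mm diameter, 160 mm high, standing on the lazy susan (their tops 182 mm above the shelf). Origin: centre of its underside. Leave it.
- bottle1: The second bottle, alike.
- bottle2: The third bottle, alike.
- valve: Chrome knob-operated valve fixed on the shelf: 86 mm high, round knob of 45 mm diameter on top with a vertical axis, an outlet elbow reaching 72 mm to its +x. Origin: centre of its underside. Leave it.
- valve_knob (a joint): Angle of the chrome valve's knob (rad); starts at 0 and must stay there.
Not all that is in view belongs to the job. There is more than one size of the isolator; the job needs the middle-sized.

How it is judged:
By the outcome, as a careful person would: the job done as asked, in the order asked, and still so for the second after the job is handed in, while the arm keeps its last pose, push and grip.
It also fails if it takes over 58 s, if anything falls off the work surface, if the arm or the gripper's body presses on something with over 40 N, if the wrist force passes 120 N, or if a joint passes its speed limit or range.

## Working session

There is one attempt and no reset: what is moved stays moved. The work goes in short steps, Python scripts to look and compute and a tool call to move; the robot and the scene stay as the last step left them, time stands still between calls to the robot, and variables do not carry over. Pictures are saved under pics/ and viewed, at most 10 in all, crops included, and the job is handed in when it is done.

Besides the shell and the picture viewer there is one more tool, called after "Emit:" by a JSON object that holds its "method" and its "body". send_rows: Moves the arm, as the interface text tells. Its arguments: {"type":"object","properties":{"motion":{"type":"array","items":{"type":"array"}},"grip_force":{"type":"number"}},"required":["motion"]}

```bash
mkdir -p pics
cat > h.py <<'E'
import numpy as np, cv2
from rig import env
def cam(n):
    c=env.read_camera(n); R=cv2.Rodrigues(np.array(c["rvec"],float))[0]; t=np.array(c["tvec"],float).ravel()
    return c,R,t
def ray(c,R,t,u,v,z):
    d=R.T@np.array([(u-c["cx"])/c["fx"],(v-c["cy"])/c["fy"],1]); o=-R.T@t
    return o+d*(z-o[2])/d[2]
def proj(c,R,t,p):
    q=R@np.array(p,float)+t; return [c["fx"]*q[0]/q[2]+c["cx"],c["fy"]*q[1]/q[2]+c["cy"]]
E
python3 - <<'E'
from h import *
for n in("scene","top"):
    c,R,t=cam(n); cv2.imwrite(f"pics/{n}0.png",c["frame"]); print(n,c["fx"],c["cx"],c["cy"],R.round(3).tolist(),t.round(1),(-R.T@t).round(0))
print(env.sense())
E
```

```text
scene 442.62294275238 313.23271133831406 238.97800609255933 [[-0.047, 0.999, 0.006], [0.597, 0.034, -0.801], [-0.8, -0.034, -0.598]] [  71.8 -159.3 1563.4] [1350.  -13.  807.]
top 525.4962017267959 312.21434455337754 242.1451365632296 [[0.026, -1.0, 0.002], [-0.991, -0.026, -0.133], [0.133, 0.001, -0.991]] [ -39.6  484.2 1368.9] [ 299.  -29. 1421.]
{'clock': 0.1, 'joint_pos': array([ 1.24814024e+00,  1.16426413e-01,  1.44220840e+00,  1.77811328e-06,
        1.58401549e+00, -3.77732118e-02]), 'qd': array([-0.00023322, -0.00111314, -0.00295419,  0.00337773, -0.00192288,
       -0.00076942]), 'effort': array([ 1.64187895e-03, -7.22878718e+01, -6.23864579e+01,  7.81639572e-02,
        2.27559940e-02, -5.05732953e-05]), 'eef_pos': array([189.63475938, 647.6130612 , 217.98066713]), 'orientation': array([[-9.59694575e-01,  2.81044852e-01, -3.37050486e-04],
       [ 2.81045051e-01,  9.59694053e-01, -1.00250045e-03],
       [ 4.17177566e-05, -1.05682062e-03, -9.99999441e-01]]), 'ft_force': array([-0.76839519, -0.22409787, -0.68515111]), 'ft_torque': array([0.03280448, 0.02153849, 0.00466235]), 'grasp_force': 0.0, 'width': 93.11403778022455}
```

View pics/top0.png

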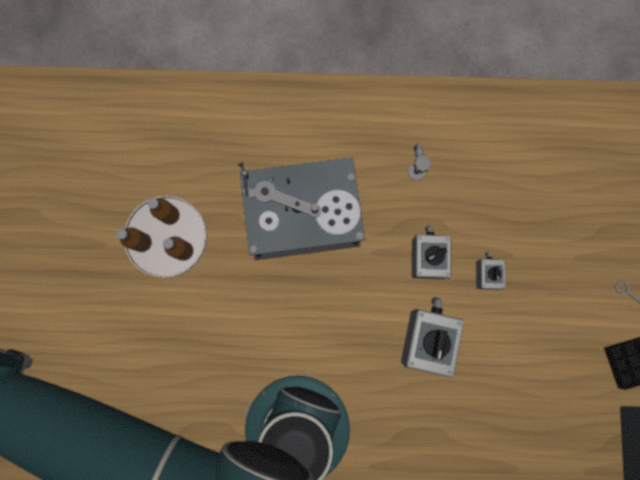

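View pics/scene0.png

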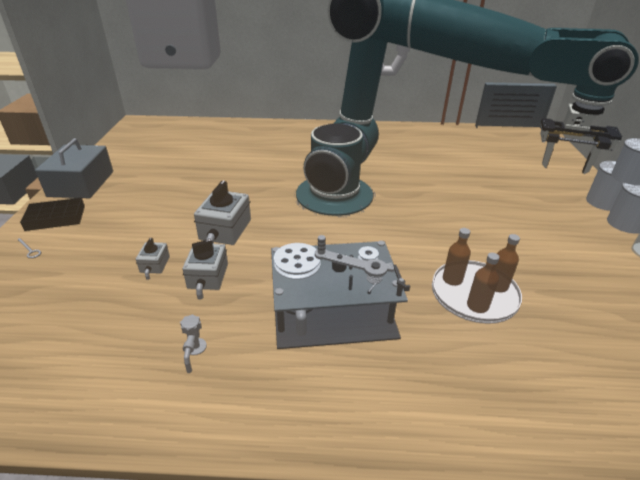

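Candidates for the isolator, top view: (432,256) middle, (436,342) large, (491,273) small. The valve is at (418,165), and the tensioner grip is near (315,210) with its pivot near (264,190). I'll check the sizes in an enlarged crop.

Run:
```python
from h import *
c,R,t=cam("top"); f=c["frame"]
a=cv2.resize(f[215:385,395:515],None,fx=3.5,fy=3.5,interpolation=cv2.INTER_CUBIC)
b=cv2.resize(f[150:265,235:370],None,fx=3,fy=3,interpolation=cv2.INTER_CUBIC)
o=np.zeros((600,800,3),np.uint8); o[:595,:380]=a[:595,:380]; o[:345,390:795]=b; cv2.imwrite("pics/crop.png",o)
```

```text
(no output)
```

View pics/crop.png

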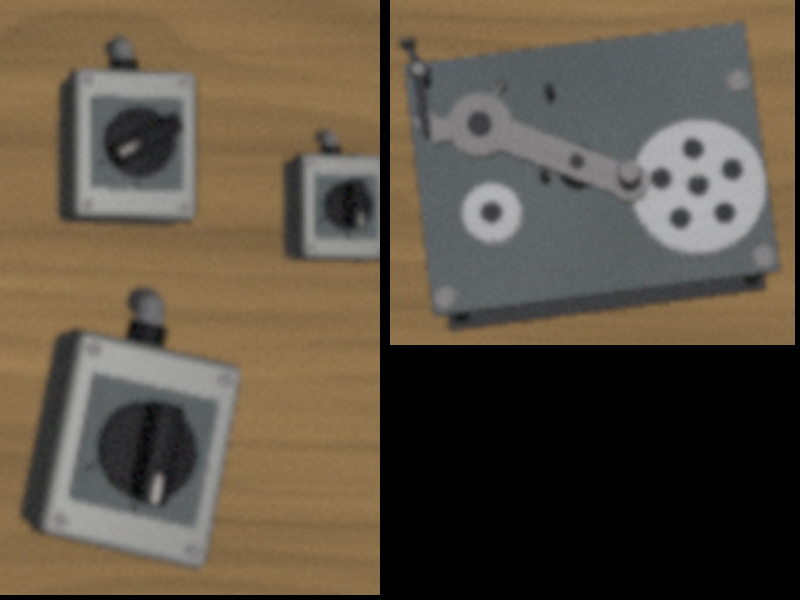

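The crop shows the middle isolator's box top, with corners at about (417,236), (451,236), (450,278) and (416,277). Its disc is at (435.6,255.6) and the bar points about 30° above the image's right. On the tensioner, the pivot is at crop (480,123), the grip top at (629,172), the small pulley at (491,212) and the large pulley at (699,184).

Run:
```python
from h import *
c,R,t=cam("top")
I=lambda x,y:(395+x/3.5-.4,215+y/3.5-.4)
P=lambda x,y:(235+(x-390)/3-.3,150+y/3-.3)
r=lambda q,z:ray(c,R,t,*q,z).round(1)
cs=[r(I(*q),74) for q in((78,72),(195,73),(193,220),(72,218))]
print(cs,[np.linalg.norm(cs[i]-cs[i-1]) for i in range(4)],np.mean(cs,0))
print("disc",r(I(142,142),88),"barends",r(I(182,122),118),r(I(112,158),110))
pv,g,s,l=r(P(480,123),175),r(P(629,172),215),r(P(491,212),155),r(P(699,184),155)
print("pivot",pv,"grip",g,np.linalg.norm((g-pv)[:2]),"pulleys",s,l,np.linalg.norm(s-l))
d=(s-l)/np.linalg.norm(s-l); m=(s+l)/2; x=np.array([d[1],-d[0],0]); print("yaw",np.degrees(np.arctan2(x[1],x[0])),"origin",m,"pivot by pulleys",m+70*x+85*d)
s=env.sense(); print(s["orientation"].round(3).tolist())
```

```text
[array([ 504.9, -297.6,   74. ]), array([ 506.5, -384.3,   74. ]), array([ 397.5, -381.9,   74. ]), array([ 396.6, -293.2,   74. ])] [np.float64(108.38934449474262), np.float64(86.7147622957014), np.float64(109.02641881672534), np.float64(88.70456583513612)] [ 451.375 -339.25    74.   ]
disc [ 452.4 -341.5   88. ] barends [ 464.1 -363.1  118. ] [ 437.8 -314.8  110. ]
pivot [588.7  91.4 175. ] grip [543.5 -29.9 215. ] 129.44778870262715 pulleys [519.5  81.6 155. ] [547.2 -87.4 155. ] 171.25504372134563
yaw 9.30831645178094 origin [533.35  -2.9  155.  ] pivot by pulleys [588.67975727  92.30303546 155.        ]
[[-0.96, 0.281, -0.0], [0.281, 0.96, -0.001], [0.0, -0.001, -1.0]]
```

Box measures 109x88 mm, so it is the middle isolator (axis about (452,-340), on-bar at -61.5°). Arm length comes out at 129 mm, which fits. I'll travel high, in an arc.

Emit:
{"method": "send_rows", "body": {"motion": [[[0,0,-37],[0,0,0],1],[[0,0,-37],[0,0,0],1],[[0,0,-37],[0,0,0],1],[[-29.2,-26.1,0],[0,0,0],1],[[-29.2,-26.1,0],[0,0,0],1],[[-29.2,-26.1,0],[0,0,0],1],[[-29.2,-26.1,0],[0,0,0],1],[[-29.2,-26.1,0],[0,0,0],1]]}}

```text
clock: 0.87
eef_pos: [293.6, 479.9, 329.4]
orientation: [[-0.96, 0.281, -0.0], [0.281, 0.96, -0.0], [-0.0, -0.0, -1.0]]
ft_force: [0.7, 0.2, 0.6]
width: 92.9
grasp_force: 0.0
```

Emit:
{"method": "send_rows", "body": {"motion": [[[-29.2,-26.1,0],[0,0,0],1],[[-29.2,-26.1,0],[0,0,0],1],[[-29.2,-26.1,0],[0,0,0],1],[[-29.2,-26.1,0],[0,0,0],1],[[-29.2,-26.1,0],[0,0,0],1],[[-29.2,-26.1,0],[0,0,0],1],[[-29.2,-26.1,0],[0,0,0],1],[[-29.2,-26.1,0],[0,0,0],1]]}}

```text
clock: 1.53
eef_pos: [459.1, 213.7, 329.8]
orientation: [[-0.96, 0.281, 0.0], [0.281, 0.96, 0.0], [-0.0, 0.0, -1.0]]
ft_force: [0.6, 0.1, 1.2]
width: 92.7
grasp_force: 0.0
```

Emit:
{"method": "send_rows", "body": {"motion": [[[-29.2,-26.1,0],[0,0,0],1],[[-29.2,-26.1,0],[0,0,0],1],[[7,-37.2,0],[0,0,0],1],[[7,-37.2,0],[0,0,0],1],[[7,-37.2,0],[0,0,0],1],[[7,-37.2,0],[0,0,0],1],[[7,-37.2,0],[0,0,0],1],[[7,-37.2,0],[0,0,0],1]]}}

```text
clock: 2.2
eef_pos: [395.7, -54.5, 329.6]
orientation: [[-0.96, 0.28, 0.0], [0.28, 0.96, -0.0], [-0.0, -0.0, -1.0]]
ft_force: [1.2, -0.9, 0.1]
width: 92.7
grasp_force: 0.0
```

Emit:
{"method": "send_rows", "body": {"motion": [[[-16.7,-32.2,12.5],[0,0,0],1],[[-16.7,-32.2,12.5],[0,0,0],1],[[-16.7,-32.2,12.5],[0,0,0],1],[[-16.7,-32.2,12.5],[0,0,0],1],[[-16.7,-32.2,12.5],[0,0,0],1],[[-16.7,-32.2,12.5],[0,0,0],1],[[-16.7,-32.2,12.5],[0,0,0],1],[[-16.7,-32.2,12.5],[0,0,0],1]]}}

```text
clock: 2.87
eef_pos: [452.7, -340.1, 228.9]
orientation: [[-0.96, 0.281, 0.0], [0.281, 0.96, 0.0], [-0.0, 0.0, -1.0]]
ft_force: [1.2, 0.5, 0.6]
width: 93.3
grasp_force: 0.0
```

Emit:
{"method": "send_rows", "body": {"motion": [[[0,0,0],[0,0,6.5],1],[[0,0,0],[0,0,6.5],1],[[0,0,0],[0,0,6.5],1],[[0,0,0],[0,0,6.5],1],[[0,0,0],[0,0,6.5],1],[[0,0,0],[0,0,6.5],1],[[0,0,0],[0,0,6],1],[[0,0,0],[0,0,0],1]]}}

```text
clock: 3.53
eef_pos: [452.8, -338.1, 229.5]
orientation: [[-0.475, 0.88, -0.0], [0.88, 0.475, 0.0], [0.0, -0.0, -1.0]]
ft_force: [-0.3, -0.4, -0.3]
width: 93.2
grasp_force: 0.0
```

Run:
```python
from h import *
c,R,t=cam("wrist"); cv2.imwrite("pics/w1.png",c["frame"])
s=env.sense(); print(s["eef_pos"],s["joint_pos"].round(2)); print(-R.T@t)
print(proj(c,R,t,[452,-340,118]),proj(c,R,t,[464.4,-363,118]),proj(c,R,t,[439.6,-317,118]),proj(c,R,t,[*s["eef_pos"][:2],118]))
```

```text
[ 452.80783379 -338.11951555  229.55520875] [-0.69 -0.13  1.67  0.    1.6  -1.19]
[ 418.03431241 -272.38934754  397.24637089]
[np.float64(321.1262137723354), np.float64(235.9135801595999)] [np.float64(321.188153025694), np.float64(265.0332927554404)] [np.float64(321.0611537149435), np.float64(205.32667331145333)] [np.float64(323.02210713494657), np.float64(234.45957082404732)]
```

View pics/w1.png

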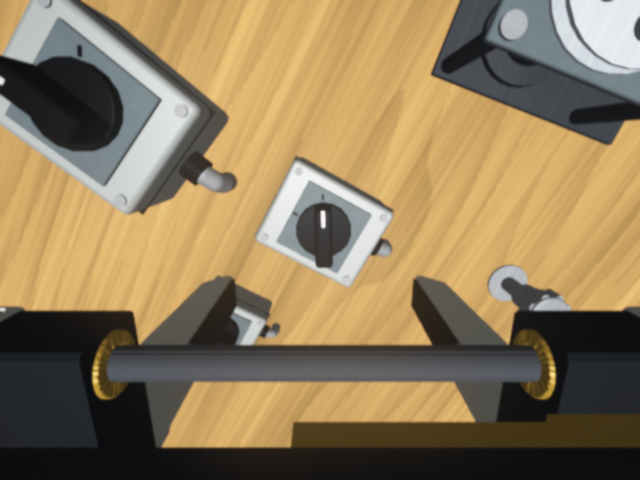

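The bar lies straight under the gripper, from (323,208) to (324,268), so it is aligned. Lower and close.

Emit:
{"method": "send_rows", "body": {"motion": [[[-1,0,30],[0,0,0],1],[[-1,0,30],[0,0,0],1],[[0,0,30],[0,0,0],1],[[0,0,27],[0,0,0],1],[[0,0,20],[0,0,0],1],[[0,0,0],[0,0,0],1],[[0,0,0],[0,0,0],-1],[[0,0,0],[0,0,0],-1]], "grip_force": 25}}

```text
clock: 4.25
eef_pos: [454.3, -340.3, 94.3]
orientation: [[-0.482, 0.876, 0.001], [0.876, 0.482, -0.001], [-0.002, 0.001, -1.0]]
ft_force: [-0.2, 0.4, 0.3]
width: 84.2
grasp_force: 0.0
```

Emit:
{"method": "send_rows", "body": {"motion": [[[0,0,0],[0,0,0],-1],[[0,0,0],[0,0,0],-1],[[0,0,0],[0,0,0],-1],[[0,0,0],[0,0,0],-1],[[0,0,0],[0,0,0],-1],[[0,0,0],[0,0,0],-1]]}}

```text
clock: 4.75
eef_pos: [453.8, -339.9, 92.8]
orientation: [[-0.48, 0.877, 0.0], [0.877, 0.48, -0.0], [-0.0, 0.0, -1.0]]
ft_force: [0.2, 0.1, -0.5]
width: 43.9
grasp_force: 0.0
```

Emit:
{"method": "send_rows", "body": {"motion": [[[0,0,0],[0,0,0],-1],[[0,0,0],[0,0,0],-1],[[0,0,0],[0,0,0],-1],[[0,0,0],[0,0,0],-1],[[0,0,0],[0,0,0],-1],[[0,0,0],[0,0,0],-1],[[0,0,0],[0,0,0],-1]]}}

```text
clock: 5.33
eef_pos: [453.6, -340.1, 92.6]
orientation: [[-0.48, 0.877, -0.001], [0.877, 0.48, -0.0], [0.0, -0.001, -1.0]]
ft_force: [-4.1, -2.2, 1.3]
width: 14.7
grasp_force: 25.0
```

Gripped at 14.7 mm. Turning 60° anticlockwise.

Emit:
{"method": "send_rows", "body": {"motion": [[[0,-0.5,0],[0,0,-6.5],-1],[[0,0,0],[0,0,-6.5],-1],[[0,0,0],[0,0,-6.5],-1],[[0,0,0],[0,0,-6.5],-1],[[0,0,0],[0,0,-6.5],-1],[[0,0,0],[0,0,-6.5],-1],[[0,0,0],[0,0,-6.5],-1],[[0,0,0],[0,0,-6.5],-1]]}}

```text
clock: 6.0
eef_pos: [453.4, -340.7, 92.6]
orientation: [[-0.988, 0.157, 0.0], [0.157, 0.988, -0.001], [-0.001, -0.001, -1.0]]
ft_force: [-0.7, -5.6, -1.2]
width: 15.1
grasp_force: 25.0
```

Emit:
{"method": "send_rows", "body": {"motion": [[[0,0,0],[0,0,-4],-1],[[0,0,0],[0,0,-3],-1],[[0,0,0],[0,0,0],-1],[[0,0,0],[0,0,0],-1]]}}

```text
clock: 6.33
eef_pos: [453.4, -340.7, 92.6]
orientation: [[-0.999, 0.04, 0.0], [0.04, 0.999, -0.001], [-0.0, -0.001, -1.0]]
ft_force: [-0.5, -7.4, -2.2]
width: 15.0
grasp_force: 25.0
```

Emit:
{"method": "send_rows", "body": {"motion": [[[0,0,0],[0,0,-1.5],-1],[[0,0,0],[0,0,0],0.1],[[0,0,0],[0,0,0],0.1],[[0,0,0],[0,0,0],0.1],[[0,0,0],[0,0,0],0.1],[[0,0,0],[0,0,0],0.1],[[0,0,0],[0,0,0],0.1],[[0,0,0],[0,0,0],0.1]]}}

```text
clock: 7.0
eef_pos: [453.4, -340.1, 92.6]
orientation: [[-1.0, 0.014, -0.0], [0.014, 1.0, 0.0], [0.0, 0.0, -1.0]]
ft_force: [-1.4, -0.1, -0.1]
width: 50.5
grasp_force: 0.0
```

Emit:
{"method": "send_rows", "body": {"motion": [[[0,0,-20],[0,0,0],0.1],[[0,0,-35],[0,0,0],0.1],[[0,0,-40],[0,0,0],0.1],[[0,0,-40],[0,0,0],0.1],[[0,0,-40],[0,0,0],0.1],[[0,0,-25],[0,0,0],0.1],[[0,0,0],[0,0,0],0.1]]}}

```text
clock: 7.58
eef_pos: [454.2, -340.8, 299.1]
orientation: [[-1.0, 0.014, 0.006], [0.014, 1.0, -0.005], [-0.006, -0.005, -1.0]]
ft_force: [0.0, -0.2, 0.7]
width: 51.2
grasp_force: 0.0
```

Run:
```python
from h import *
c,R,t=cam("wrist"); cv2.imwrite("pics/w2.png",c["frame"])
s=env.sense(); print(s["eef_pos"],s["joint_pos"].round(2),s["orientation"].round(3).tolist(),s["width"])
```

```text
[ 453.91488163 -340.55622407  295.76365091] [-0.69 -0.13  1.56  0.    1.7  -2.25] [[-1.0, 0.014, 0.004], [0.014, 1.0, -0.003], [-0.004, -0.003, -1.0]] 50.98025352852309
```

View pics/w2.png

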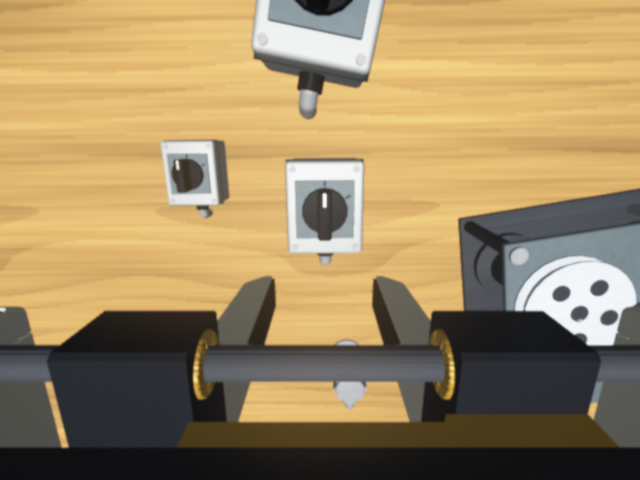

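The isolator is off: its bar is at (324,213), along the box's long side, with the pointer at the tick. Now to the tensioner.

Emit:
{"method": "send_rows", "body": {"motion": [[[-10.7,38.9,0],[0,0,0],0.1],[[-10.7,38.9,0],[0,0,0],0.1],[[-10.7,38.9,0],[0,0,0],0.1],[[-10.7,38.9,0],[0,0,0],0.1],[[-10.7,38.9,0],[0,0,0],0.1],[[-10.7,38.9,0],[0,0,0],0.1],[[-10.7,38.9,0],[0,0,0],0.1],[[-10.7,38.9,0],[0,0,0],0.1]]}}

```text
clock: 8.3
eef_pos: [543.2, -28.1, 291.3]
orientation: [[-1.0, 0.014, -0.001], [0.014, 1.0, 0.0], [0.001, 0.0, -1.0]]
ft_force: [0.8, -0.8, -0.4]
width: 51.1
grasp_force: 0.0
```

Emit:
{"method": "send_rows", "body": {"motion": [[[0,0,0],[0,0,6.85],0.1],[[0,0,0],[0,0,6.85],0.1],[[0,0,0],[0,0,6.85],0.1],[[0,0,0],[0,0,6.85],0.1],[[0,0,0],[0,0,6.85],0.1],[[0,0,0],[0,0,6.85],0.1],[[0,0,0],[0,0,6.85],0.1],[[0,0,0],[0,0,6.85],0.1]]}}

```text
clock: 8.97
eef_pos: [543.2, -30.2, 291.0]
orientation: [[-0.56, 0.829, -0.002], [0.829, 0.56, 0.0], [0.001, -0.001, -1.0]]
ft_force: [-0.2, 0.1, 0.8]
width: 51.3
grasp_force: 0.0
```

Emit:
{"method": "send_rows", "body": {"motion": [[[0,0,0],[0,0,6.85],0.1],[[0,0,0],[0,0,6.85],0.1],[[0,0,0],[0,0,6.85],0.1],[[0,0,0],[0,0,6.85],0.1],[[0,0,0],[0,0,6.85],0.1],[[0,0,0],[0,0,6.85],0.1],[[0,0,0],[0,0,6.85],0.1],[[0,0,0],[0,0,6.85],0.1]]}}

```text
clock: 9.63
eef_pos: [543.1, -30.2, 291.1]
orientation: [[0.354, 0.935, -0.002], [0.935, -0.354, 0.0], [-0.0, -0.002, -1.0]]
ft_force: [0.2, -0.0, 0.1]
width: 51.5
grasp_force: 0.0
```

Run:
```python
from h import *
c,R,t=cam("wrist"); cv2.imwrite("pics/w3.png",c["frame"])
s=env.sense(); print(s["eef_pos"],s["joint_pos"].round(2),s["orientation"].round(3).tolist(),s["width"])
print(proj(c,R,t,[543.5,-30,215]),proj(c,R,t,[588.7,91.5,177]),proj(c,R,t,[*s["eef_pos"][:2],215]))
np.savez("w3.npz",R=R,t=t,k=[c["fx"],c["fy"],c["cx"],c["cy"]])
```

```text
[543.13346823 -30.15700621 291.09615332] [-0.1  -0.18  1.61  0.    1.71  0.27] [[0.363, 0.932, -0.002], [0.932, -0.363, 0.0], [-0.0, -0.002, -1.0]] 50.990957087865766
[np.float64(322.47160730214296), np.float64(247.33673521643607)] [np.float64(321.34027386751455), np.float64(66.83419647406299)] [np.float64(322.0871268538051), np.float64(247.69177188283925)]
```

View pics/w3.png

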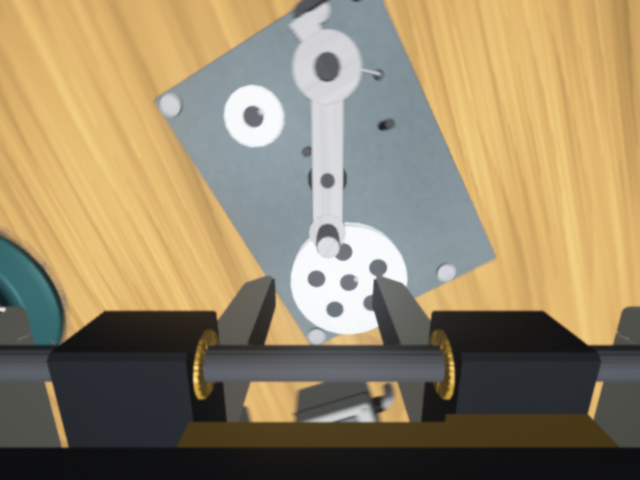

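The post top is at (328,246), against the TCP line at (322,248), so it sits about 3.5 mm towards tool +y. The pivot at (327,67) shows the same offset, so the alignment is square. Lower, shift and grip.

Emit:
{"method": "send_rows", "body": {"motion": [[[0,1.8,0],[0,0,0],0.1],[[0,1.7,20],[0,0,0],0.1],[[0,0,25],[0,0,0],0.1],[[0,0,25],[0,0,0],0.1],[[0,0,22],[0,0,0],0.1],[[0,0,16],[0,0,0],0.1],[[0,0,0],[0,0,0],0.1],[[0,0,0],[0,0,0],-1]], "grip_force": 40}}

```text
clock: 10.35
eef_pos: [546.3, -31.4, 184.0]
orientation: [[0.346, 0.938, -0.002], [0.938, -0.346, 0.0], [-0.0, -0.002, -1.0]]
ft_force: [0.2, 0.1, 0.7]
width: 48.0
grasp_force: 0.0
```

Emit:
{"method": "send_rows", "body": {"motion": [[[0,0,0],[0,0,0],-1],[[0,0,0],[0,0,0],-1],[[0,0,0],[0,0,0],-1],[[0,0,0],[0,0,0],-1],[[0,0,0],[0,0,0],-1],[[0,0,0],[0,0,0],-1],[[0,0,0],[0,0,0],-1]]}}

```text
clock: 10.93
eef_pos: [546.4, -31.3, 185.3]
orientation: [[0.349, 0.937, -0.0], [0.937, -0.349, 0.0], [0.0, -0.0, -1.0]]
ft_force: [-6.4, 1.9, 4.5]
width: 17.3
grasp_force: 40.0
```

Gripped at 17.3 mm, with the spring already felt (-6.7 N). Swinging along the arc.

Emit:
{"method": "send_rows", "body": {"motion": [[[0.2,7.9,0],[0,0,-3.5],-1],[[0.2,7.9,0],[0,0,-3.5],-1],[[0.2,7.9,0],[0,0,-3.5],-1],[[0.2,7.9,0],[0,0,-3.5],-1],[[0,0,0],[0,0,0],-1]]}}

```text
clock: 11.35
eef_pos: [577.8, -38.3, 185.2]
orientation: [[0.107, 0.994, -0.001], [0.994, -0.107, 0.001], [0.001, -0.001, -1.0]]
ft_force: [-7.7, 5.8, 6.5]
width: 17.3
grasp_force: 40.0
```

Emit:
{"method": "send_rows", "body": {"motion": [[[0.2,7.9,0],[0,0,-3.5],-1],[[0.2,7.9,0],[0,0,-3.5],-1],[[0.2,7.9,0],[0,0,-3.5],-1],[[0.2,7.9,0],[0,0,-3.5],-1],[[0,0,0],[0,0,0],-1]]}}

```text
clock: 11.77
eef_pos: [609.0, -37.6, 185.2]
orientation: [[-0.137, 0.991, -0.001], [0.991, 0.137, 0.002], [0.002, -0.001, -1.0]]
ft_force: [-11.3, 8.7, 7.7]
width: 17.3
grasp_force: 40.0
```

Emit:
{"method": "send_rows", "body": {"motion": [[[0.7,4.6,0],[0,0,-2],-1],[[0.7,4.8,0],[0,0,-2.1],-1],[[0,0,0],[0,0,0],-1],[[0,0,0],[0,0,0],-1],[[0,0,0],[0,0,0],-1]]}}

```text
clock: 12.18
eef_pos: [617.4, -36.0, 185.2]
orientation: [[-0.203, 0.979, -0.001], [0.979, 0.203, -0.0], [0.0, -0.001, -1.0]]
ft_force: [-9.7, -1.1, 5.7]
width: 17.1
grasp_force: 40.0
```

Run:
```python
from h import *
c,R,t=cam("wrist"); w=c["frame"]
c,R,t=cam("top"); f=c["frame"]
o=np.zeros((480,800,3),np.uint8); o[:,:400]=cv2.resize(w,(400,300),interpolation=cv2.INTER_AREA)[[*range(300)]+[0]*180]
o[:400,400:]=cv2.resize(f[140:340,220:420],(400,400)); cv2.imwrite("pics/end.png",o)
s=env.sense(); print(s["eef_pos"],s["ft_force"],s["clock"]); d=s["eef_pos"][:2]-[591,90.5]; print(np.linalg.norm(d),np.degrees(np.arctan2(d[1],d[0])))
```

```text
[617.29904091 -36.02306057 185.21384746] [-9.43986905  0.64383015  6.1549807 ] 12.2833
129.2274135379589 -78.25772383732344
```

View pics/end.png

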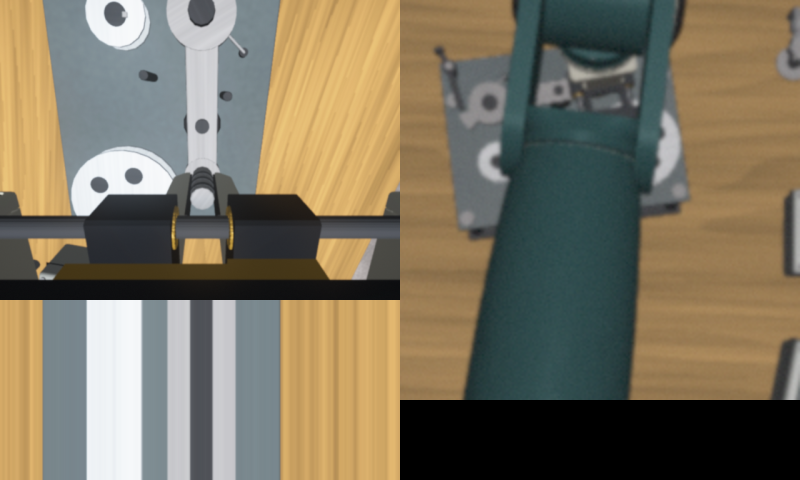

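The post is held between the fingers. It has travelled a 71 mm chord, which is 0.55 rad, beyond 0.47 and short of the 0.62 stop. The spring reads about 9.5 N.

```bash
python3 -c "
from rig import env
print(env.finish_job())"
```

```text
the job is handed in; nothing more can be done
None
```

The isolator is off, and I handed the job in at about 12 s with the arm still holding the tensioner at about 0.55 rad, past the click at 0.4 and short of the 0.62 back stop; the bottles and the chrome valve were not touched.

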